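# Wipe the V-block and press the lens barrel into it

### The job

Wipe the V-block first: pull the red sprung lever on the fixture all the way towards the robot and ease it slowly back to its rest without letting it snap back. Then take the dark lens barrel from its white rest, lay it lengthwise in the middle of the V-block and press it down so that it bears firmly, but not hard, on both sloping faces of the V. Finish while still holding it pressed there, and leave the brass weight, the amber vial and the timer next to the work where they stand.

Things in the scene. Friction and masses are not known exactly. Their poses are not given: they have to be found in the camera images.
- fixture: V-block fixture, fixed on the glass bench cover (8 mm above z = 0): grey base plate, 10 mm thick, with two aluminium V saddles, a rail with a wiper, and a lever. Origin on its underside, below the middle of the V; x level across the groove, away from the robot; y along the groove; z up. Plate from x = -45 to +63, y = -80 to +110 mm. Rail at x = +54 mm, top 27 mm above the origin.
- v_seat (a point): Where the lens barrel's centre lies when seated: 55 mm above the fixture's origin, axes as the fixture. The V opens upwards at 90 degrees. Saddles 14 mm wide, centred at y = -31 and +31 mm from here, tops 2 mm below this point, outer sides at x = -34 and +34 mm. Between them a 48 mm wide gap, free down to 45 mm below this point: room for fingers that hold the barrel by its middle.
- wiper_pad (a point): Centre of the blue wiper pad (6 mm thick along y, 30 mm across corners; its carriage 14 mm thick, 74 mm high). At rest at y = +56 mm from v_seat, 13 mm clear of the end of a seated barrel. The lever drives it through the V to y = -52 mm and back.
- lens_center (a point): Centre of the lens barrel: dark steel cylinder 30 mm in diameter, 80 mm long, brass end rims, two thin bright bands, 0.11 to 0.23 kg, alike both ways round. Its y axis runs along the barrel. At first it lies level in a white rest, centre 52 mm above the rest's underside.
- rest: White plastic rest, 60 x 84 mm, 47 mm high, fixed on the glass bench cover; origin at the centre of its underside, y axis along the barrel. Two cross ribs at y = -31 and +31 mm, 50 mm wide, 10 mm thick, 37 mm high, carry the barrel, with cheeks 10 mm high beside it. Between the ribs both sides of the barrel are free down to 6 mm above the origin, 52 mm wide.
- lens: The lens barrel (see lens_center) as a body; origin 15 mm from its axis at mid-length (on its underside at first).
- lever_hinge (a point): Point on the lever's hinge axis, at x = 0, y = +92, z = +30 mm in the fixture's frame. The axis is level along y; this point's axes are those of the fixture.
- lever_grip (a point): Centre of the lever's red crossbar: round bar 13 mm in diameter, 44 mm long, level along the fixture's y axis. Can be pinched from above (it may turn between the fingers) or hooked from behind. It travels with the lever on an arc of 70 mm radius about lever_hinge.
- wiper_lever (a joint): Lever angle (rad). 0 = rest, leaning 0.55 rad from upright away from the robot (fixture +x); grows as the bar is pulled towards the robot; 1.1 = end stop, leaning 0.55 rad towards the robot. A spring pulls it back to 0: about 3 N at the bar at rest, 6 N at the end stop. Let go, it snaps back far too fast.
- v_near: The two sloping steel faces of the V on the side nearest the robot (one per saddle), rising at 45 degrees towards the robot. Fixed in the fixture; origin on the underside of the fixture.
- v_far: The two sloping steel faces of the V on the side away from the robot (one per saddle). Fixed in the fixture; origin on the underside of the fixture.
- brass_weight: Brass weight, 24 mm in diameter, 35 mm high; the one nearest the fixture and rest, a bystander. Origin at the centre of its underside.
- amber_vial: Amber vial with a blue cap, 30 mm in diameter, 66 mm high; the one nearest the fixture and rest, a bystander. Origin at the centre of its underside.
- timer: White lab timer, 62 x 58 x 15 mm; the one nearest the fixture and rest, a bystander. Origin at the centre of its underside.

How it is judged:
By the outcome, as a careful person would: the job done as asked, in the order asked, and still so for the second after the job is handed in, while the arm keeps its last pose, push and grip.
It also fails if it takes over 67 s, if anything falls off the work surface, if the arm or the gripper's body presses on something with over 40 N, if the wrist force passes 120 N, or if a joint passes its speed limit or range.

### The arm

A 6-joint arm with a two-finger parallel gripper is mounted at the origin on a cart in front of the work surface, level with it; the furniture and walls round the work are solid. World frame = base frame: x ahead of the robot, y to its left, z up, the work surface at z = 0. Lengths are in m, angles in degrees, forces in N, time in s.
With the tool pointing down it reaches from about 0.325 to 0.85 m from the base axis. Payload 15.5 kg.
Tool frame: the origin (TCP) lies midway between the tips of the shut fingers; the grasp point (between the pads) lies 19 mm behind it; y points along the fingers, x is the direction in which the jaws open and shut, and the axes are right-handed (so a half turn about y gives the same grasp; the last joint's range is limited). The gripper opens to 91 mm and grips with 3 to 60 N. Pads are 32 mm wide; open, the fingers measure 118 mm over their backs; the gripper's body (76 mm by 178 mm) begins 60 mm behind the grasp point.
Start: joints at [-73.997, 28.281, 77.091, -0, 74.628, -5.472], TCP at [0.229, -0.582, 0.177] pointing down, gripper open.
Joint ranges: [-166.48, 166.48], [-47.26, 123.95], [12.59, 153.08], [-70.14, 250.14], [6.76, 159.57], [-176.63, 176.63]. Speed limits (degrees/s): [108.29, 108.29, 147.25, 172.46, 172.46, 172.46].

### API

Orientations are given as a 3x3 rotation matrix whose columns are the frame's x, y, z axes.
In Python, from bench import ctrl gives the robot as it stands. The module is installed in compiled form; this text tells all that it offers. Calls block until the motion is done:
- ctrl.goto(position, orientation): joint-space move of the TCP to a pose.
- ctrl.move_l(position, vel=0.15, ori=None, contact_N=None): straight line of the TCP; ori=None keeps the orientation; vel is the mean speed in m/s. With contact_N (N) it stops when the force on the tool has changed by that much, and returns True; else False.
- ctrl.movej(angles): joint-space move.
- ctrl.command_gripper(opening): opening from 0.0 (shut) to 1.0 (fully open); the grip force is fixed at half the most; returns when the fingers have stopped.
- ctrl.sleep(seconds).
- ctrl.ik(position, orientation): joint angles nearest the present ones, or None.
- ctrl.read_camera(name): name is "scene" or "top"; returns the picture (384x512x3 uint8, blue, green, red); there is no depth.
- ctrl.camera_params(name): a dict with "fx", "fy", "cx", "cy" (pixels), "D" ([k1, k2, p1, p2, k3] as OpenCV has them; the pictures are not rectified), "pose" (4x4, takes a point from camera to world coordinates). Camera axes: x right, y up, looking along -z (the intrinsics and any distortion apply to the point x, -y, -z); pixel columns grow to the right and rows downward; lengths in m; the calibration is good to about 2 mm. A picture is of the moment at which its call begins. camera_params takes no time and is no camera call.
A pose or a line that the arm cannot do raises ctrl.MotionError and nothing moves.
- ctrl.sign_off(): hands the job in, once; it reports no verdict.
Readings, each from a call of its own:
- ctrl.current_t(): time.
- ctrl.current_q(): joint angles.
- ctrl.current_dq(): joint speeds.
- ctrl.current_effort(): joint torques, N m.
- ctrl.current_tool_pos(): TCP position.
- ctrl.current_eef_rot(): TCP orientation.
- ctrl.current_contact_force(): force on the tool from outside, world axes, zero at the start.
- ctrl.current_wrist_torque(): the same for the moment, N m.
- ctrl.current_grip_width(): opening from 0.0 (shut) to 1.0 (fully open).
Only numpy, scipy, OpenCV 4.12 (cv2) and the standard library are available. Lean on these libraries where they do the work, as an engineer would, in place of code of your own. Each camera call takes 0.05 s, during which the arm holds its last target.

## Working session

There is one attempt and no reset: what is moved stays moved. The work goes in short steps, each a Python script; the robot and the scene stay as the last script left them, time stands still between calls to the robot, and variables do not carry over. Pictures are saved under pics/ and viewed, and the job is handed in when it is done.

```bash
mkdir -p pics
python3 - <<'E'
from bench import ctrl
import cv2,numpy as np
for n in("scene","top"):
    im=ctrl.read_camera(n); cv2.imwrite(f"pics/{n}0.png",im)
    p=ctrl.camera_params(n); print(n,{k:(np.round(v,4).tolist()) for k,v in p.items()})
print(ctrl.current_t(),np.round(ctrl.current_eef_rot(),3).tolist(),ctrl.current_contact_force())
E
```

```text
scene {'fx': 450.3517, 'fy': 450.3517, 'cx': 257.9613, 'cy': 189.685, 'D': [-0.0378, 0.0, 0.0, 0.0, 0.0], 'pose': [[-0.7215, 0.428, -0.5443, 0.1268], [-0.6923, -0.4387, 0.5729, 0.3453], [0.0064, 0.7902, 0.6128, 0.5901], [0.0, 0.0, 0.0, 1.0]]}
top {'fx': 384.0328, 'fy': 384.0328, 'cx': 255.7352, 'cy': 189.6302, 'D': [0.0306, 0.0, 0.0, 0.0, 0.0], 'pose': [[0.0196, 0.9881, -0.1525, 0.4794], [-0.9997, 0.0168, -0.0195, -0.1584], [-0.0167, 0.1528, 0.9881, 0.9315], [0.0, 0.0, 0.0, 1.0]]}
0.1 [[0.366, -0.0, 0.931], [-0.931, 0.001, 0.366], [-0.001, -1.0, 0.0]] [ 0.20106266  0.44590655 -0.66026092]
```

View pics/scene0.png

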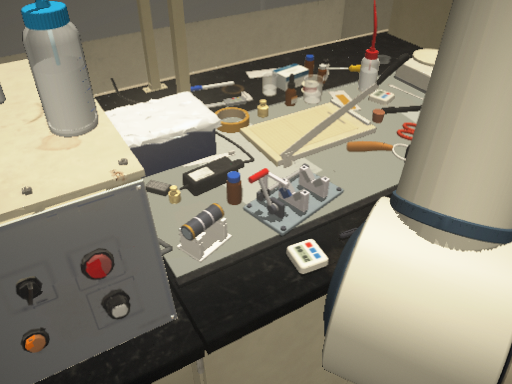

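View pics/top0.png

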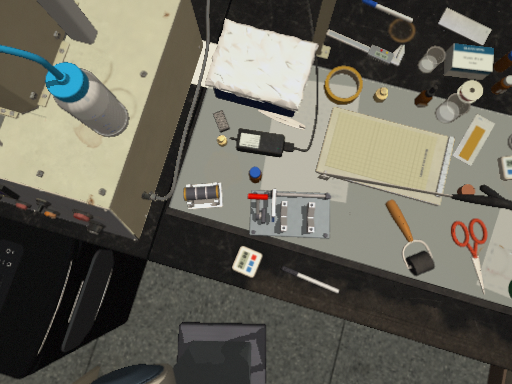

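Run:
```python
import cv2
a=cv2.imread("pics/top0.png")[120:290,150:350]; cv2.imwrite("pics/topc.png",cv2.resize(a,None,fx=4,fy=3.5,interpolation=cv2.INTER_CUBIC)[:600])
a=cv2.imread("pics/top0.png")[165:245,240:340]; cv2.imwrite("pics/topf.png",cv2.resize(a,None,fx=7,fy=7,interpolation=cv2.INTER_CUBIC))
a=cv2.imread("pics/top0.png")[170:220,170:240]; cv2.imwrite("pics/topr.png",cv2.resize(a,None,fx=10,fy=10,interpolation=cv2.INTER_CUBIC))
a=cv2.imread("pics/scene0.png")[150:280,165:355]; cv2.imwrite("pics/scc.png",cv2.resize(a,None,fx=4,fy=4,interpolation=cv2.INTER_CUBIC))
```

```text
(no output)
```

View pics/topf.png

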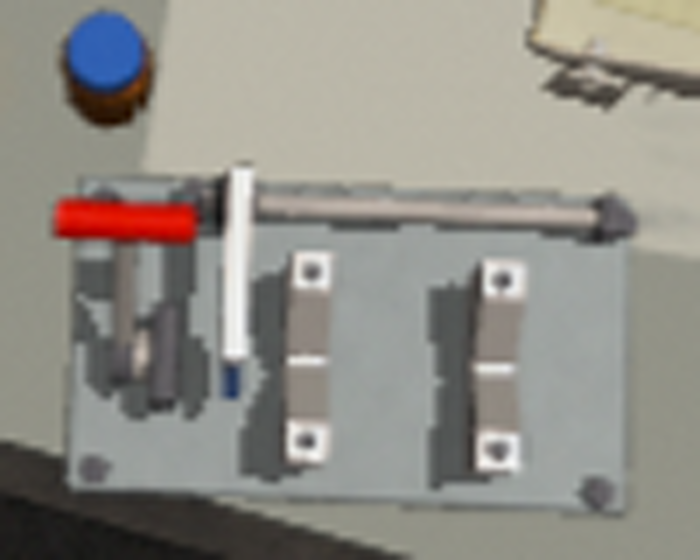

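View pics/topr.png

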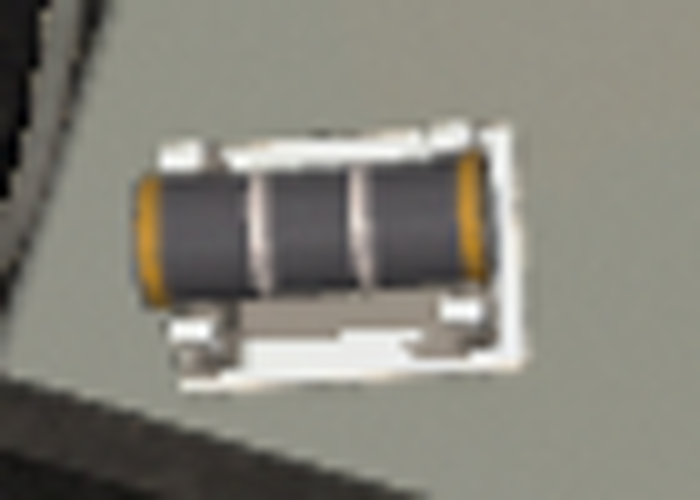

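View pics/scc.png

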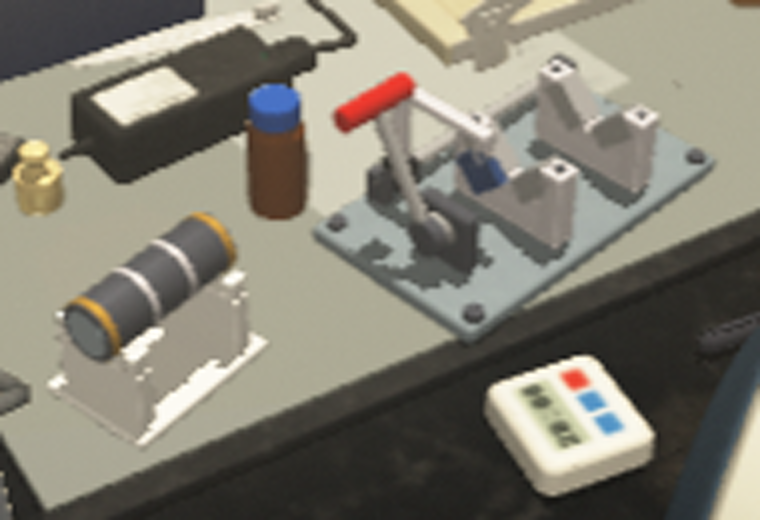

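```bash
cat > h.py <<'E'
import numpy as np,cv2
from scipy.optimize import least_squares
import json,os
def cam(p):
    T=np.array(p["pose"]);R=T[:3,:3]@np.diag([1,-1,-1]);t=T[:3,3]
    K=np.array([[p["fx"],0,p["cx"]],[0,p["fy"],p["cy"]],[0,0,1]])
    return R,t,K,np.array(p["D"])
def proj(c,X):
    R,t,K,D=c
    X=np.atleast_2d(X).astype(float)
    return cv2.projectPoints(X,cv2.Rodrigues(R.T)[0],-R.T@t,K,D)[0][:,0]
def fx(p,P):
    x,y,a=p;c,s=np.cos(a),np.sin(a);P=np.asarray(P,float)/1000
    return np.c_[x+c*P[:,0]-s*P[:,1],y+s*P[:,0]+c*P[:,1],0.008+P[:,2]]
def cyl(x,y,a,z=.060):
    th=np.linspace(0,2*np.pi,48,endpoint=False);o=[]
    for e in(-40,40):
        o.append(fx((x,y,a),np.c_[15*np.cos(th),0*th+e,15*np.sin(th)+z*1000-8]))
    return np.vstack(o)
E
cat > fit.py <<'E'
from h import *
from bench import ctrl
ct=cam(ctrl.camera_params("top"));cs=cam(ctrl.camera_params("scene"))
U=lambda L,s,o:np.array(L,float)/s+np.array(o)-0.5+0.5/s
M=[[34,38,53],[34,24,53],[-34,38,53],[-34,24,53],[34,-24,53],[34,-38,53],[-34,-24,53],[-34,-38,53],[-45,110,10],[-45,-80,10]]
m=U([(291,252),(332,253),(287,462),(326,464),(483,259),(526,260),(478,470),(519,473),(67,490),(626,513)],7,(240,165))
f=lambda p:(proj(ct,fx(p,M))-m).ravel()
r=least_squares(f,[.45,-.2,0]);print("fix",r.x,np.degrees(r.x[2]),np.round(r.fun.reshape(-1,2),1).tolist())
S=[[-45,110,10],[63,110,10],[-45,-80,10]];s=U([(475,328),(313,232),(716,160)],4,(165,150))
print("scene resid",proj(cs,fx(r.x,S))-s)
# lens: hull extents in rotated sense
seg=U([(140,178),(148,305),(480,152),(490,282)],10,(170,170))
def g(p):
    h=cv2.convexHull(proj(ct,cyl(*p)).astype(np.float32))
    q=[cv2.pointPolygonTest(h,tuple(map(float,k)),True) for k in [seg[:2].mean(0),seg[2:].mean(0),(seg[0]*.7+seg[2]*.3),(seg[0]*.3+seg[2]*.7),(seg[1]*.7+seg[3]*.3),(seg[1]*.3+seg[3]*.7)]]
    return q
r2=least_squares(g,[.47,0,0.05],diff_step=1e-3,x_scale=[.01,.01,.1]);print("lens",r2.x,np.degrees(r2.x[2]),np.round(r2.fun,2))
np.save("fit.npy",np.r_[r.x,r2.x])
hb=[proj(c,fx(r2.x,[[i*30,j*42,0] for i,j in((1,1),(1,-1),(-1,-1),(-1,1))])) for c in(ct,cs)]
for n,c,b,o,w in(("top",ct,hb[0],(165,160),(180,90)),("scene",cs,hb[1],(165,150),(190,130))):
    im=cv2.imread(f"pics/{n}0.png");k=4
    im=cv2.resize(im[o[1]:o[1]+w[1],o[0]:o[0]+w[0]],None,fx=k,fy=k)
    T=lambda P:np.int32(np.round((np.asarray(P)-o+.5)*k)).reshape(-1,1,2)
    cv2.polylines(im,[T(b)],1,(0,255,0))
    cv2.polylines(im,[cv2.convexHull(T(proj(c,cyl(*r2.x))))],1,(0,0,255))
    cv2.polylines(im,[T(proj(c,fx(r.x,[[-45,110,10],[63,110,10],[63,-80,10],[-45,-80,10]])))],1,(0,255,255))
    for y in(31,-31):cv2.polylines(im,[T(proj(c,fx(r.x,[[-34,y+7,53],[34,y+7,53],[34,y-7,53],[-34,y-7,53]])))],1,(255,0,255))
    a=np.array([[0+70*np.sin(.55),92+d,30+70*np.cos(.55)] for d in(-22,22)])
    cv2.polylines(im,[T(proj(c,fx(r.x,a)))],0,(255,255,0))
    cv2.imwrite(f"pics/ov_{n}.png",im)
E
python3 fit.py
```

```text
fix [ 0.55471526 -0.23679659 -0.0223709 ] -1.2817580092097927 [[-0.0, -0.0], [0.3, 0.1], [-0.4, -0.1], [0.2, -0.1], [-0.2, 0.0], [-0.2, 0.1], [-0.1, -0.1], [0.3, -0.3], [-0.4, 0.2], [0.4, 0.3]]
scene resid [[-1.30536007  1.68942138]
 [-0.98008431 -1.14840718]
 [ 0.29377061 -0.44029577]]
lens [ 0.60300201 -0.01340341  0.30355665] 17.392514727988416 [ 2.37 -0.   -1.75  1.03  2.29 -0.64]
```

```bash
sed -i 's/\[.47,0,0.05\],diff_step=1e-3,x_scale=\[.01,.01,.1\]/[.605,-.02,0.06],x_scale=[.01,.01,.1],diff_step=[.003,.05,.1]/' fit.py; python3 fit.py | grep lens
```

```text
lens [ 0.60520829 -0.01626209  0.09656059] 5.532514157285638 [ 1.26  1.31  0.08  0.11  0.15 -0.  ]
```

View pics/ov_top.png

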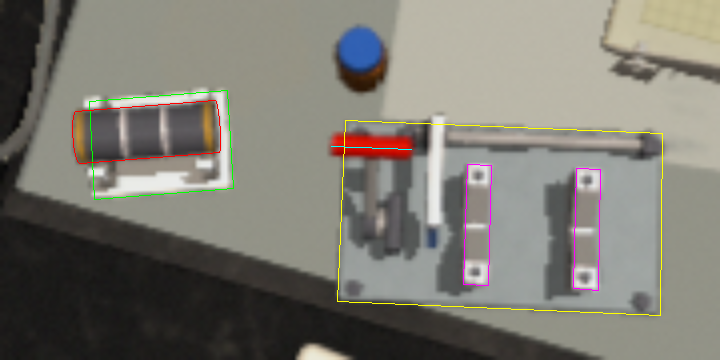

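View pics/ov_scene.png

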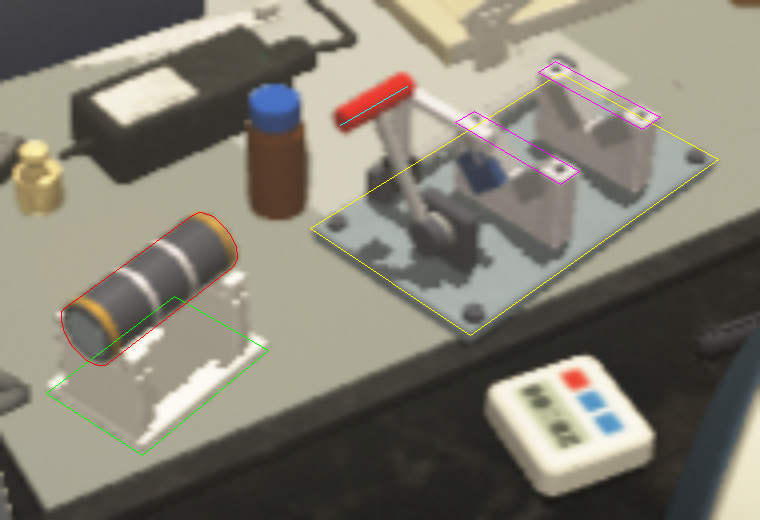

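Run:
```python
import cv2
a=cv2.imread("pics/top0.png")[0:290,60:300]; cv2.imwrite("pics/topb.png",cv2.resize(a,None,fx=2,fy=2,interpolation=cv2.INTER_CUBIC))
```

```text
(no output)
```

View pics/topb.png

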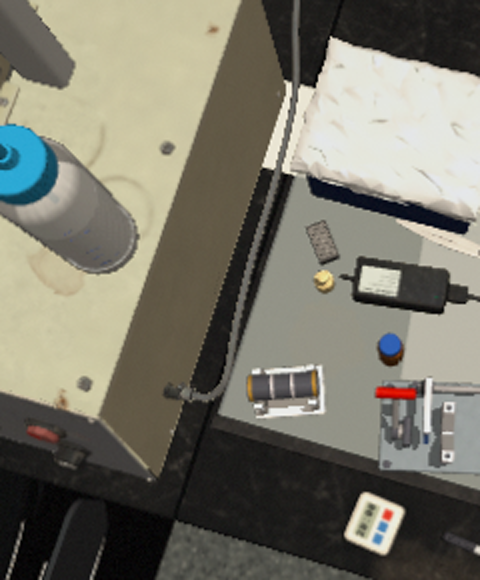

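```bash
cat >> h.py <<'E'
def ray(c,uv,z):
    R,t,K,D=c
    n=cv2.undistortPoints(np.array([[uv]],float),K,D)[0,0]
    d=R@np.r_[n,1];return t+d*(z-t[2])/d[2]
E
python3 - <<'E'
from h import *
from bench import ctrl
ct=cam(ctrl.camera_params("top"));cs=cam(ctrl.camera_params("scene"))
print("boxbot",ray(ct,(136,239),0),ray(cs,(178,318),0))
for z in(.1,.15,.2,.25,.3):print(z,ray(ct,(111,209),z),ray(cs,(141,185),z))
print("far",ray(ct,(201,47),0))
print("vial",ray(ct,(255,173),.074),"weight",ray(ct,(222,140),.04),"timer",ray(ct,(247,262),.01))
p=np.load("fit.npy")
print("fix frame vial")
for n,xy,rot in(("lens",p[3:5],p[5]),("lever",fx(p[:3],[[36,92,0]])[0,:2],p[2])):
  for s in(1,-1):
    x=s*np.array([np.cos(rot),np.sin(rot),0]);y=np.array([0,0,-1.]);R=np.c_[x,y,np.cross(x,y)]
    for z in(.041,.2):print(n,s,z,ctrl.ik([*xy,z],R))
t=.55
import math
L=p[:3]
for s in(1,-1):
  for t in(.55,0,-.55):
    c_,s_=np.cos(L[2]),np.sin(L[2]);ex=np.array([c_,s_,0]);ez=np.array([0,0,1.])
    d=-(ex*np.sin(t)+ez*np.cos(t)); x=s*(ex*np.cos(t)-ez*np.sin(t));R=np.c_[x,d,np.cross(x,d)]
    bar=fx(L,[[70*np.sin(t),92,30+70*np.cos(t)]])[0]
    print(s,t,bar,ctrl.ik(bar+.019*d,R))
E
```

```text
boxbot [0.49776932 0.14638488 0.        ] [0.51350076 0.11779137 0.        ]
0.1 [0.55962349 0.17254155 0.1       ] [0.72231074 0.0242127  0.1       ]
0.15 [0.55479838 0.15264238 0.15      ] [0.66156157 0.0569704  0.15      ]
0.2 [0.54997326 0.13274322 0.2       ] [0.6008124  0.08972811 0.2       ]
0.25 [0.54514815 0.11284406 0.25      ] [0.54006323 0.12248581 0.25      ]
0.3 [0.54032303 0.0929449  0.3       ] [0.47931406 0.15524351 0.3       ]
far [0.99553333 0.00959447 0.        ]
vial [ 0.64994403 -0.13898758  0.074     ] weight [ 0.73602065 -0.05744424  0.04      ] timer [ 0.4485869  -0.12293792  0.01      ]
fix frame vial
lens 1 0.041 [-7.18869675e+00  3.55992547e+01  8.79728681e+01 -2.54444375e-14
  5.64278772e+01 -1.27212109e+01]
lens 1 0.2 [-7.18869675e+00  2.54824038e+01  7.81667961e+01 -2.54444375e-14
  7.63508001e+01 -1.27212109e+01]
lens -1 0.041 [-7.18869675e+00  3.55992547e+01  8.79728681e+01 -2.54444375e-14
  5.64278772e+01  1.67278789e+02]
lens -1 0.2 [-7.18869675e+00  2.54824038e+01  7.81667961e+01 -2.54444375e-14
  7.63508001e+01  1.67278789e+02]
lever 1 0.041 [-1.9
[... 527 characters left out ...]
7 104.57462717
 -13.6682863 ]
1 0 [ 0.55677321 -0.14481961  0.108     ] [-2.05262750e+01  2.99956761e+01  9.00252601e+01 -2.54444375e-14
  5.99790637e+01 -1.92445170e+01]
1 -0.55 [ 0.52019426 -0.14400116  0.09767672] [ -32.83929618   24.03681376  123.50839336   73.37728361   16.58761546
 -100.33457922]
-1 0.55 [ 0.59335216 -0.14563805  0.09767672] [-15.05090769  50.80118261  55.280736    -7.38531557 104.57462717
 166.3317137 ]
-1 0 [ 0.55677321 -0.14481961  0.108     ] [-2.05262750e+01  2.99956761e+01  9.00252601e+01 -2.54444375e-14
  5.99790637e+01  1.60755483e+02]
-1 -0.55 [ 0.52019426 -0.14400116  0.09767672] [-32.83929618  24.03681376 123.50839336  73.37728361  16.58761546
  79.66542078]
```

```bash
cat >> h.py <<'E'
def lev(L,th,k=1.0,dep=.019,r=70):
    """th lean angle (+ away); tool tilt k*th; returns TCP pos, R"""
    t=k*th
    ex=np.array([np.cos(L[2]),np.sin(L[2]),0]);ez=np.array([0,0,1.])
    d=-(ex*np.sin(t)+ez*np.cos(t)); x=(ex*np.cos(t)-ez*np.sin(t));R=np.c_[x,d,np.cross(x,d)]
    bar=fx(L,[[r*np.sin(th),92,30+r*np.cos(th)]])[0]
    return bar+dep*d,R
E
python3 - <<'E'
from h import *
from bench import ctrl
L=np.load("fit.npy")[:3]
for k in(1,.8,.6):
  for t in np.linspace(.55,-.57,9):
    p,R=lev(L,t,k,.016);q=ctrl.ik(p,R);print(k,round(t,2),None if q is None else np.round(q,1))
E
```

```text
1 0.55 [-15.   50.8  54.9  -7.4 105.  -13.7]
1 0.41 [-16.   44.8  64.   -5.8  94.  -14. ]
1 0.27 [-17.3  39.1  72.9  -4.2  82.9 -14.9]
1 0.13 [-18.8  34.   81.8  -2.4  71.4 -16.6]
1 -0.01 [-20.7  29.5  90.5   0.2  59.5 -19.5]
1 -0.15 [-23.   25.8  99.1   4.3  47.2 -24.4]
1 -0.29 [-25.8  23.3 107.7  12.1  34.4 -33.7]
1 -0.43 [-29.4  22.4 116.3  31.2  22.2 -55.2]
1 -0.57 [ -33.6   24.   124.8   80.9   17.  -108.5]
0.8 0.55 [-15.7  46.8  61.   -6.1  96.7 -13.8]
0.8 0.41 [-16.6  41.9  68.4  -4.9  87.8 -14.4]
0.8 0.27 [-17.7  37.4  75.8  -3.5  78.7 -15.4]
0.8 0.13 [-19.1  33.2  83.1  -1.9  69.3 -17. ]
0.8 -0.01 [-20.6  29.5  90.4   0.2  59.7 -19.5]
0.8 -0.15 [-22.5  26.4  97.6   3.3  49.7 -23.2]
0.8 -0.29 [-24.8  24.  104.7   8.3  39.3 -29.4]
0.8 -0.43 [-27.4  22.7 111.8  17.9  28.9 -40.7]
0.8 -0.57 [-30.6  22.7 118.9  40.   19.6 -65.1]
0.6 0.55 [-16.4  42.9  67.1  -4.9  88.3 -14.2]
0.6 0.41 [-17.3  39.2  72.9  -3.9  81.5 -14.9]
0.6 0.27 [-18.2  35.7  78.7  -2.8  74.5 -16. ]
0.6 0.13 [-19.3  32.5  84.5  -1.5  67.3 -17.4]
0.6 -0.01 [-20.6  29.6  90.3   0.1  59.8 -19.4]
0.6 -0.15 [-22.1  27.   96.    2.3  52.2 -22.2]
0.6 -0.29 [-23.8  25.  101.7   5.5  44.2 -26.1]
0.6 -0.43 [-25.7  23.5 107.4  10.3  36.  -32.1]
0.6 -0.57 [-27.9  22.7 113.1  18.8  27.8 -42.1]
```

Run:
```python
from h import *
from bench import ctrl
L=np.load("fit.npy")[:3]
ctrl.command_gripper(.33)
p,R=lev(L,.55,.85,.014)
ctrl.goto(p-.09*R[:,1],R);print(ctrl.current_t(),ctrl.current_tool_pos(),ctrl.current_grip_width())
f0=ctrl.current_contact_force();print(f0)
hit=ctrl.move_l(p-.03*R[:,1],.08,contact_N=8);print(hit)
for n in("scene","top"):
    cv2.imwrite(f"pics/{n}1.png",cv2.resize(ctrl.read_camera(n)[110:260,165:365],None,fx=4,fy=4,interpolation=cv2.INTER_CUBIC))
```

```text
3.3 [ 0.62730106 -0.14763966  0.16573664] 0.32850838829644385
[-0.2920776   0.30554115  0.07490426]
False
```

View pics/scene1.png

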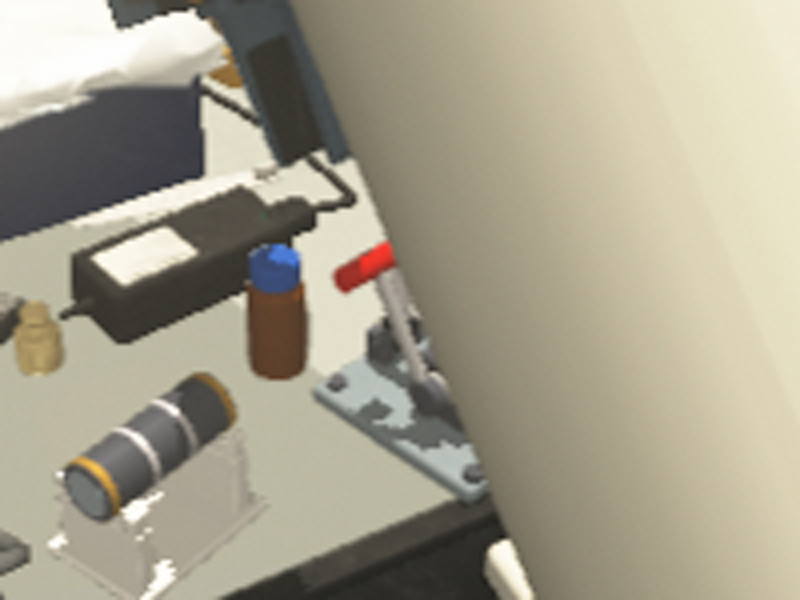

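View pics/top1.png

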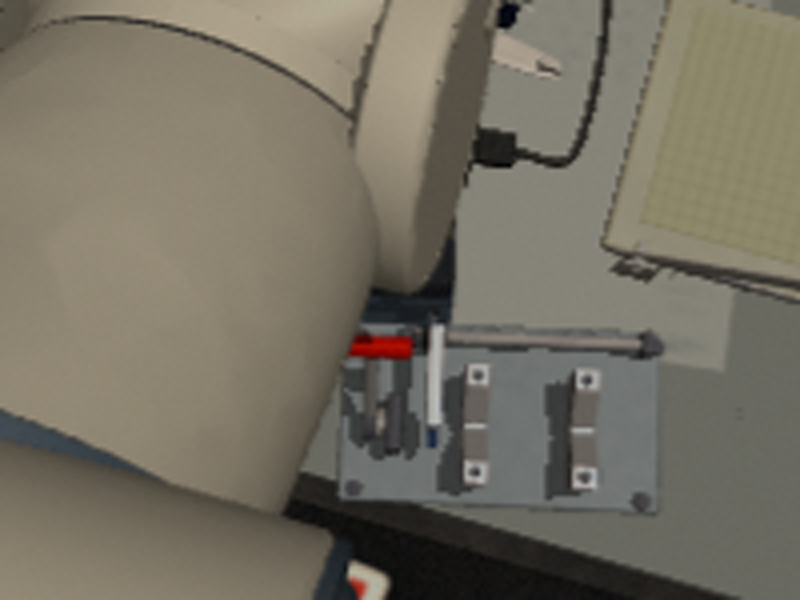

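The arm hides the fingers in both views (the red bar is just visible at about (365,265) in the scene crop). I will go by touch.

Run:
```python
from h import *
from bench import ctrl
L=np.load("fit.npy")[:3]
p,R=lev(L,.55,.85,.014)
print(ctrl.current_tool_pos(),ctrl.current_contact_force())
hit=ctrl.move_l(p,.04,contact_N=5);print(hit,p,ctrl.current_tool_pos(),ctrl.current_contact_force())
if not hit:
    ctrl.command_gripper(0);print("w",ctrl.current_grip_width()*91,ctrl.current_contact_force(),ctrl.current_wrist_torque(),ctrl.current_tool_pos(),ctrl.current_t())
```

```text
[ 0.60102155 -0.14589784  0.11240511] [ 1.19215128 -0.77221254 -0.29862887]
False [ 0.58704455 -0.14549692  0.08517895] [ 0.58726373 -0.14554648  0.08535769] [0.13145851 0.03791773 0.25891313]
w 0.5573560993378447 [-0.73886946  0.5215793   0.53901133] [-0.04558713 -0.36879688 -0.04762737] [ 0.58705764 -0.14550123  0.08517034] 5.8
```

Run:
```python
from h import *
from bench import ctrl
print(np.round(ctrl.current_eef_rot(),3).tolist())
for n in("scene","top"):
    cv2.imwrite(f"pics/{n}2.png",cv2.resize(ctrl.read_camera(n),None,fx=1.5,fy=1.5,interpolation=cv2.INTER_CUBIC))
```

```text
[[0.892, -0.451, 0.022], [-0.02, 0.01, 1.0], [-0.451, -0.893, -0.0]]
```

View pics/scene2.png

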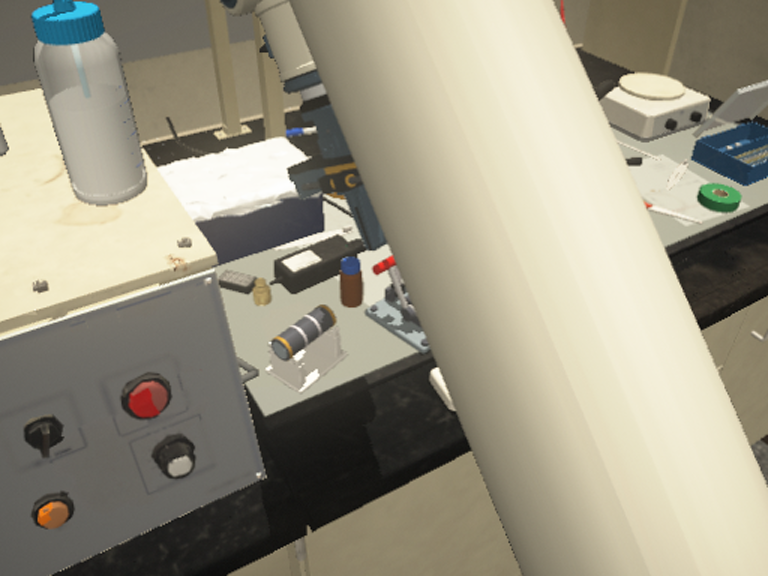

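View pics/top2.png

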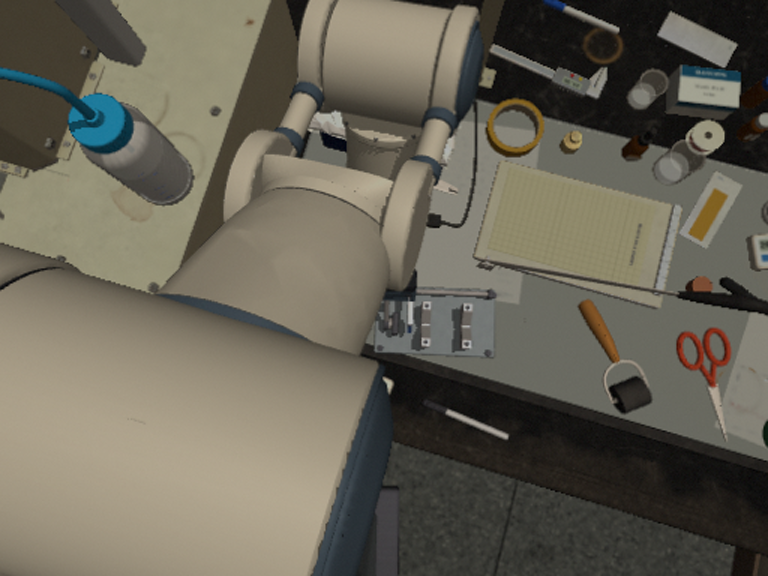

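Run:
```python
from h import *
from bench import ctrl
cs=cam(ctrl.camera_params("scene"));ct=cam(ctrl.camera_params("top"))
R=ctrl.current_eef_rot();p=ctrl.current_tool_pos()
for e in(-16,0,16):
  for b in (0,19,40):print(e,b,1.5*proj(cs,p+R[:,2]*e/1000-R[:,1]*b/1000))
L=np.load("fit.npy")[:3]
for y in(70,92,114):
  P=fx(L,[[70*np.sin(.55),y,30+70*np.cos(.55)]]);print(y,P,1.5*proj(cs,P))
im=cv2.imread("pics/scene2.png");cv2.imwrite("pics/s2c.png",cv2.resize(im[130:370,250:450],None,fx=2.5,fy=2.5,interpolation=cv2.INTER_CUBIC))
```

```text
-16 0 [[399.53827962 268.51762552]]
-16 19 [[394.87367407 254.69347298]]
-16 40 [[389.64559366 239.20162713]]
0 0 [[390.5711058  273.85963136]]
0 19 [[385.79633255 259.92234551]]
0 40 [[380.44430901 244.30100855]]
16 0 [[381.41028896 279.31715447]]
16 19 [[376.52163772 265.26537497]]
16 40 [[371.04147838 249.51291776]]
70 [[ 0.59286004 -0.16763254  0.09767672]] [[399.44320031 256.4060453 ]]
92 [[ 0.59335216 -0.14563805  0.09767672]] [[387.05112467 263.60813345]]
114 [[ 0.59384428 -0.12364355  0.09767672]] [[374.28774585 271.02675939]]
```

View pics/s2c.png

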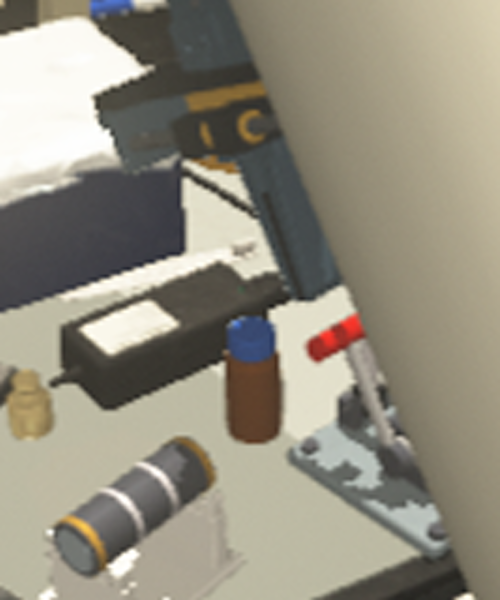

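Run:
```python
from h import *
from bench import ctrl
cs=cam(ctrl.camera_params("scene"));ct=cam(ctrl.camera_params("top"))
im=ctrl.read_camera("top");cv2.imwrite("pics/t3.png",cv2.resize(im[130:260,220:350],None,fx=4.5,fy=4.5,interpolation=cv2.INTER_CUBIC))
im=ctrl.read_camera("scene");cv2.imwrite("pics/s3.png",cv2.resize(im[90:220,160:300],None,fx=4.5,fy=4.5,interpolation=cv2.INTER_CUBIC))
R=ctrl.current_eef_rot();p=ctrl.current_tool_pos()
for n,c in(("top",ct),("scene",cs)):
  for a in(-89,89):
    for e in(-38,38): print(n,a,e,proj(c,p+R@(np.array([a,-79,e])/1000)))
```

```text
top -89 -38 [[275.40112969 216.0385727 ]]
top -89 38 [[235.82751541 214.43555415]]
top 89 -38 [[276.64952687 146.5856894 ]]
top 89 38 [[241.9299729  145.32495071]]
scene -89 -38 [[294.82096804 132.54529629]]
scene -89 38 [[263.69151788 149.34149858]]
scene 89 -38 [[233.37796164 138.14548571]]
scene 89 38 [[204.17605905 152.57529437]]
```

View pics/t3.png

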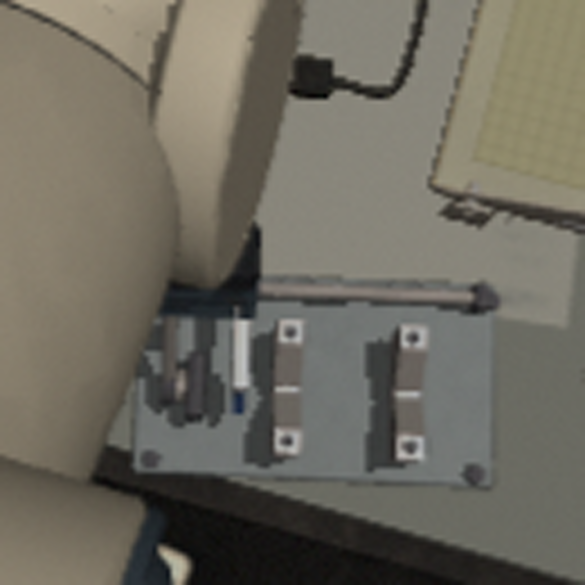

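View pics/s3.png

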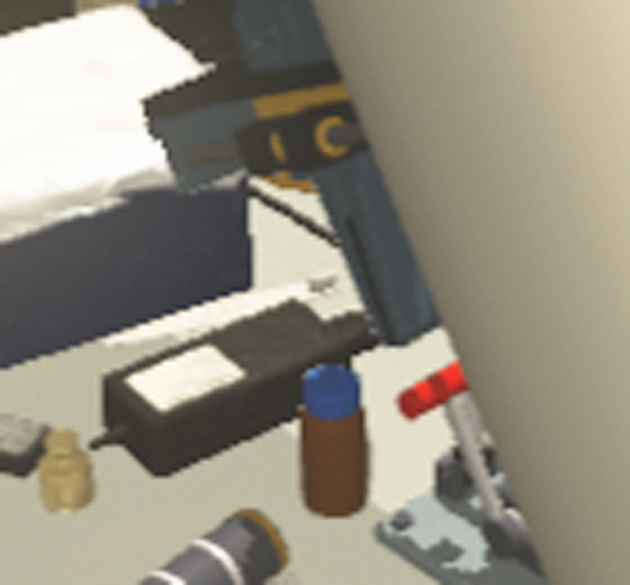

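Run:
```python
from h import *
from bench import ctrl
cs=cam(ctrl.camera_params("scene"));ct=cam(ctrl.camera_params("top"))
p=ctrl.current_tool_pos();R=ctrl.current_eef_rot()
ctrl.move_l(p-.07*R[:,1],.15)
R0=np.c_[[1,0,0],[0,0,-1],[0,1,0]].astype(float)
ctrl.goto([.60,-.03,.2],R0)
p=ctrl.current_tool_pos();R=ctrl.current_eef_rot();print(ctrl.current_t(),p,np.round(R,3).tolist(),ctrl.current_q())
for n,c in(("top",ct),("scene",cs)):
  im=ctrl.read_camera(n)
  for a in(-13.5,13.5):
    for e in(-16,16):
      q=proj(c,p+R@(np.array([a,0,e])/1000))[0];print(n,a,e,q)
  cv2.imwrite(f"pics/{n}4.png",cv2.resize(im,None,fx=1.5,fy=1.5))
  cv2.imwrite(f"pics/{n}4raw.png",im)
```

```text
7.2833 [ 0.59914626 -0.02988329  0.19985393] [[1.0, -0.001, -0.0], [0.0, -0.0, 1.0], [-0.001, -1.0, -0.0]] [-8.54499870e+00  2.50592349e+01  7.89266363e+01 -1.91831847e-02
  7.60658623e+01 -8.56457808e+00]
top -13.5 -16 [204.8825433  192.16707914]
top -13.5 16 [188.33140543 191.89417831]
top 13.5 -16 [205.43190321 178.40309617]
top 13.5 16 [188.97240162 178.13780863]
scene -13.5 -16 [218.37028716 152.05050965]
scene -13.5 16 [202.9856025  160.16508832]
scene 13.5 -16 [207.1299323  145.69196928]
scene 13.5 16 [191.78299324 153.47444658]
```

View pics/scene4.png

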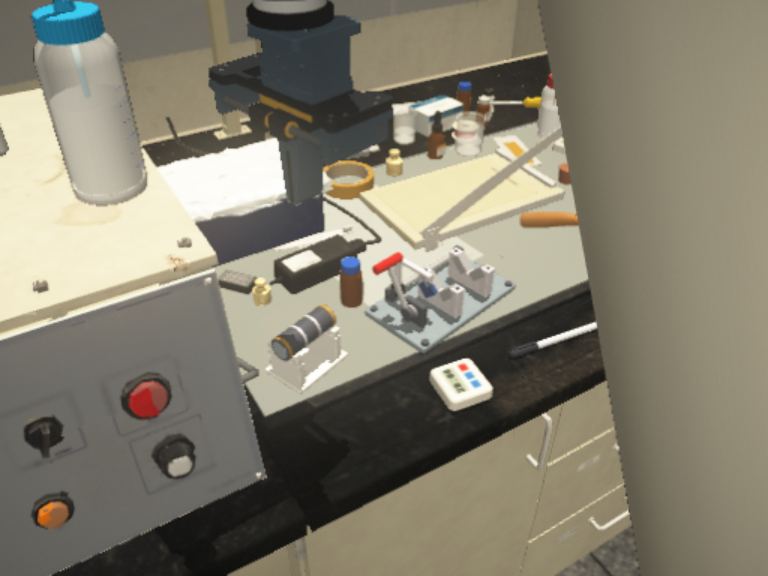

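View pics/top4.png

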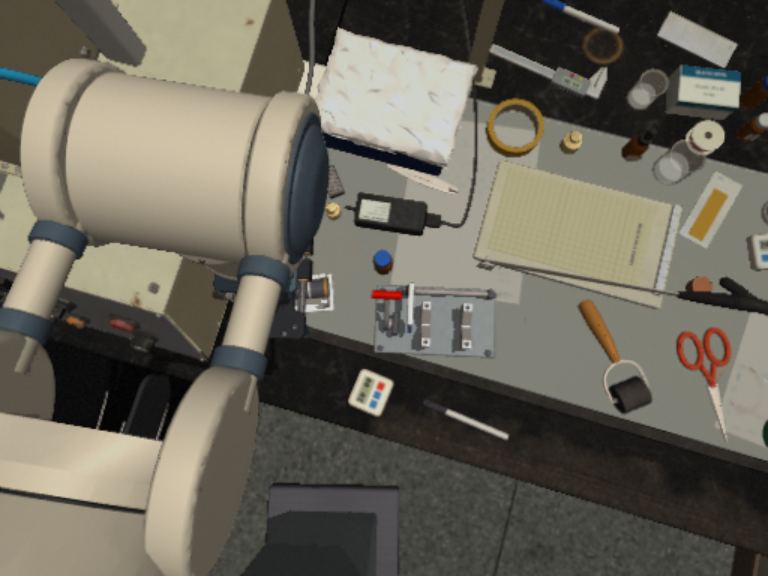

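Run:
```python
from h import *
from bench import ctrl
cs=cam(ctrl.camera_params("scene"));ct=cam(ctrl.camera_params("top"))
p=ctrl.current_tool_pos();R=ctrl.current_eef_rot()
im=cv2.imread("pics/scene4raw.png");cv2.imwrite("pics/s4c.png",cv2.resize(im[30:150,130:270],None,fx=5,fy=5,interpolation=cv2.INTER_CUBIC))
im=cv2.imread("pics/top4raw.png");cv2.imwrite("pics/t4c.png",cv2.resize(im[160:250,130:250],None,fx=6,fy=6,interpolation=cv2.INTER_CUBIC))
for n,c in(("top",ct),("scene",cs)):
  for b in(79,119):
   for a in(-89,89):
    for e in(-38,38): print(n,a,e,b,proj(c,p+R@(np.array([a,-b,e])/1000))[0].round(1))
```

```text
top -89 -38 79 [209.6 229. ]
top -89 38 79 [165.  228.2]
top 89 -38 79 [213.5 128. ]
top 89 38 79 [170.6 127.3]
top -89 -38 119 [206.2 227.7]
top -89 38 119 [158.7 226.8]
top 89 -38 119 [210.5 120.5]
top 89 38 119 [165.  119.7]
scene -89 -38 79 [263.  119.4]
scene -89 38 79 [223.5 139.5]
scene 89 -38 79 [183.9  82.5]
scene 89 38 79 [145.1  97.4]
scene -89 -38 119 [263.4  93.5]
scene -89 38 119 [222.2 112.4]
scene 89 -38 119 [181.6  58.9]
scene 89 38 119 [141.3  72.9]
```

View pics/s4c.png

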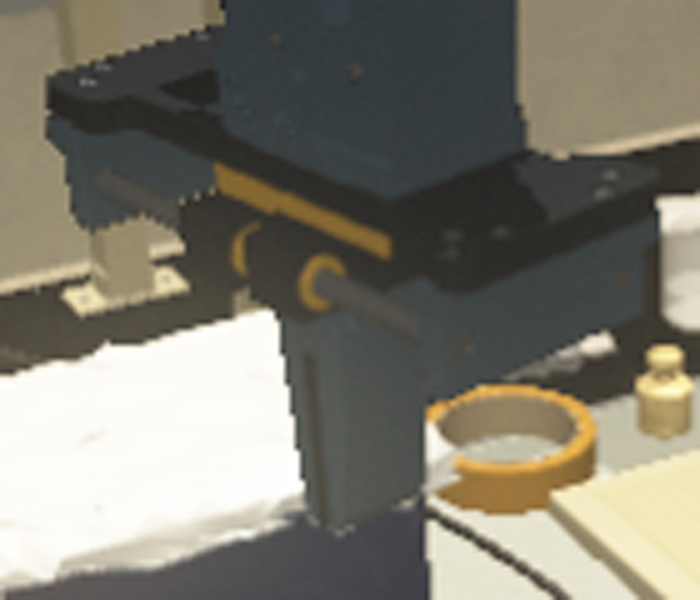

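View pics/t4c.png

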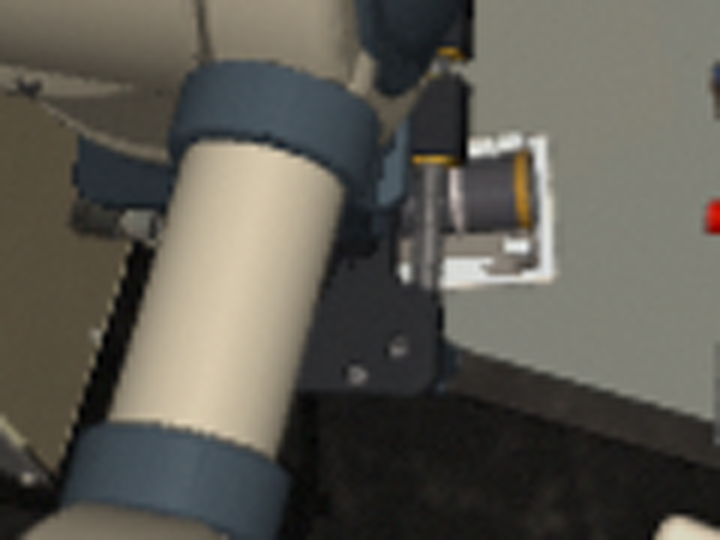

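Run:
```python
from h import *
from bench import ctrl
L=np.load("fit.npy")[:3]
p,R=lev(L,.55,0,0)
ctrl.goto([p[0],p[1],.16],R)
print(ctrl.current_t(),ctrl.current_tool_pos(),ctrl.current_contact_force())
hit=ctrl.move_l([p[0],p[1],.062],.05,contact_N=4)
print(hit,ctrl.current_tool_pos(),ctrl.current_contact_force(),ctrl.current_t())
im=ctrl.read_camera("scene");cv2.imwrite("pics/s5.png",cv2.resize(im[90:220,160:300],None,fx=4.5,fy=4.5,interpolation=cv2.INTER_CUBIC))
```

```text
7.9417 [ 0.59320396 -0.14691863  0.15868386] [ 0.53568939  0.47907803 -0.88724625]
True [ 0.59341311 -0.14562443  0.06653017] [-0.91341599  1.05164546  9.79185737] 9.6333
```

View pics/s5.png

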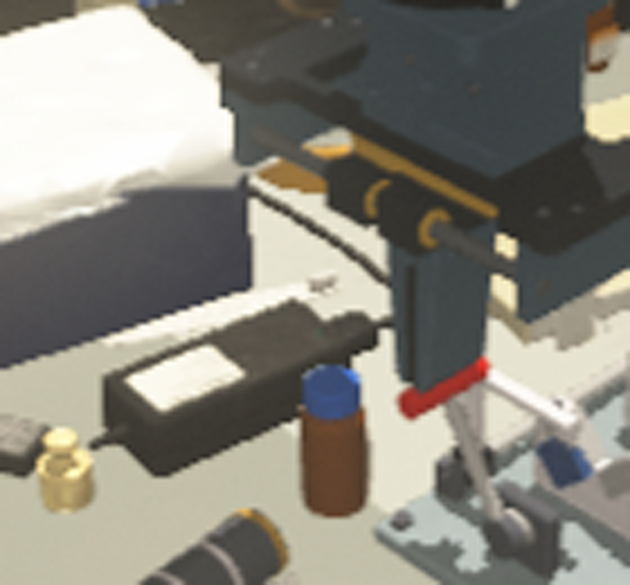

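Run:
```python
from h import *
from bench import ctrl
cs=cam(ctrl.camera_params("scene"))
p=np.array([.59915,-.02988,.19985]);o=.0377
R=np.c_[[1,0,0],[0,0,-1],[0,1,0]].astype(float)
for a in(-13.5,-7,0,7,13.5):
  print(a,[proj(cs,p+[0,0,o]+R@(np.array([a,0,e])/1000))[0].round(1).tolist() for e in(16,-16)])
print("obs bottom (197,136) left(192.4,132) right(214,128)")
L=np.load("fit.npy")[:3];p,R=lev(L,.55,.85,.014)
for nm,d in(("z",np.array([0,0,o])),("axis",-o*R[:,1])):
  for a in(-13.5,-7,0,7,13.5):print(nm,a,[proj(cs,p+d+R@(np.array([a,0,e])/1000))[0].round(1).tolist() for e in(16,-16)])
print("obs left (245.1,166.7)")
```

```text
-13.5 [[201.3, 139.2], [217.2, 131.4]]
-7 [[198.4, 137.6], [214.4, 129.9]]
0 [[195.4, 135.9], [211.4, 128.3]]
7 [[192.5, 134.3], [208.4, 126.7]]
13.5 [[189.7, 132.7], [205.6, 125.3]]
obs bottom (197,136) left(192.4,132) right(214,128)
z -13.5 [[259.1, 169.5], [271.5, 162.4]]
z -7 [[256.8, 169.5], [269.2, 162.4]]
z 0 [[254.3, 169.5], [266.7, 162.5]]
z 7 [[251.9, 169.5], [264.3, 162.5]]
z 13.5 [[249.6, 169.5], [262.0, 162.6]]
axis -13.5 [[252.4, 167.5], [264.8, 160.5]]
axis -7 [[250.1, 167.5], [262.6, 160.5]]
axis 0 [[247.8, 167.5], [260.1, 160.6]]
axis 7 [[245.4, 167.5], [257.8, 160.7]]
axis 13.5 [[243.3, 167.5], [255.6, 160.7]]
obs left (245.1,166.7)
```

```bash
cat >> h.py <<'E'
O=.0377
E
python3 - <<'E'
from h import *
from bench import ctrl
L=np.load("fit.npy")[:3];D=O+.016;k=.85
for t in np.linspace(.55,-.57,9):
    p,R=lev(L,t,k,D);q=ctrl.ik(p,R);print(round(t,2),None if q is None else np.round(q,1))
x=ctrl.current_tool_pos();ctrl.move_l(x+[0,0,.05],.15)
ctrl.command_gripper(.33)
p,R=lev(L,.55,k,D)
ctrl.goto(p-.06*R[:,1],R)
hit=ctrl.move_l(p,.05,contact_N=5);print(hit,p,ctrl.current_tool_pos(),ctrl.current_contact_force())
if not hit:
    ctrl.command_gripper(0);print("w",ctrl.current_grip_width()*91,ctrl.current_contact_force(),ctrl.current_wrist_torque(),ctrl.current_tool_pos(),ctrl.current_t())
E
```

```text
0.55 [-15.8  48.4  63.9  -6.5  93.7 -13.5]
0.41 [-16.7  43.8  71.   -5.2  84.4 -14. ]
0.27 [-17.8  39.6  78.2  -3.8  74.9 -15.1]
0.13 [-19.1  35.8  85.3  -2.1  65.  -16.8]
-0.01 [-20.6  32.4  92.3   0.2  54.8 -19.5]
-0.15 [-22.5  29.8  99.3   3.8  44.2 -23.7]
-0.29 [-24.6  27.9 106.3  10.2  33.2 -31.2]
-0.43 [-27.1  27.2 113.2  24.2  22.3 -46.8]
-0.57 [-30.   28.1 120.   61.6  14.8 -86.6]
False [ 0.56915799 -0.14509671  0.04973885] [ 0.56942788 -0.14514508  0.0499784 ] [ 0.23661589 -0.51159336  0.24941639]
w 12.394858982178187 [-8.56833472 -1.42806508  9.127526  ] [0.03825984 1.63671659 0.00749345] [ 0.56783472 -0.14505376  0.05048923] 13.2417
```

```bash
cat > pull.py <<'E'
from h import *
from bench import ctrl
import sys
L=np.load("fit.npy")[:3];D=O+.016;k=.85
def seg(a,b,T,cn=None):
    p,R=lev(L,b,k,D);c=ctrl.current_tool_pos()
    h=ctrl.move_l(p,max(np.linalg.norm(p-c)/T,1e-3),ori=R,contact_N=cn)
    print(round(b,3),h,np.round(ctrl.current_contact_force(),1),"err mm",np.round((ctrl.current_tool_pos()-p)*1000,1),round(ctrl.current_grip_width()*91,1),round(ctrl.current_t(),2),"dq",np.abs(ctrl.current_dq()).max().round(1));return h
E
python3 - <<'E'
from pull import *
ths=[.43,.31,.19]
a=.55
for b in ths:
    seg(a,b,.7);a=b
E
```

```text
0.43 False [3.3 0.8 2.6] err mm [ 0.2 -0.   0. ] 12.1 14.38 dq 0.1
0.31 False [5.2 1.1 5.5] err mm [ 0.5 -0.   0.2] 12.0 15.19 dq 0.2
0.19 False [7.2 2.1 6.5] err mm [ 0.9 -0.1  0.3] 12.0 15.96 dq 0.3
```

Run:
```python
from pull import *
a=.19
for b,T in((.07,.7),(-.05,.7),(-.17,.8),(-.29,.9),(-.39,.9),(-.47,.9),(-.53,.8)):
    seg(a,b,T);a=b
    if np.linalg.norm(ctrl.current_contact_force())>30:print("stop");break
```

```text
0.07 False [6.3 2.8 9.6] err mm [ 1.4 -0.1  0.6] 12.7 16.64 dq 0.3
-0.05 False [ 6.2  4.1 12.4] err mm [ 1.5 -0.1  0.9] 12.0 17.27 dq 0.3
-0.17 False [ 4.5  5.6 18. ] err mm [ 1.7 -0.2  1.1] 12.3 17.93 dq 0.3
-0.29 False [ 1.2  6.9 25.8] err mm [ 1.3 -0.2  1.3] 12.1 18.62 dq 0.3
-0.39 False [-4.3  6.7 32.3] err mm [ 0.8 -0.1  1.2] 12.0 19.28 dq 0.2
stop
```

Run:
```python
from pull import *
c=ctrl.current_tool_pos();R=ctrl.current_eef_rot()
p,_=lev(L,-.39,k,D)
for m in(.0015,.003):
    ctrl.move_l(p-m*R[:,1],.004);print(ctrl.current_contact_force().round(1),np.round((ctrl.current_tool_pos()-p)*1000,1),ctrl.current_t())
```

```text
[ 8.1  3.6 -1.7] [ 0.3 -0.   1.4] 19.8083
[ 16.   -0.8 -28.5] [-0.9  0.2  1.5] 20.3333
```

```bash
cat >> pull.py <<'E'
def seg2(b,T,cn=None):
    m=np.interp(-b,[-.43,-.19,.05,.17,.29,.39,.55,.7],[.1,.3,.55,.8,1.1,1.45,2.0,2.5])/1000
    p,R=lev(L,b,k,D);p=p-m*R[:,1];c=ctrl.current_tool_pos()
    h=ctrl.move_l(p,max(np.linalg.norm(p-c)/T,1e-3),ori=R,contact_N=cn)
    f=ctrl.current_contact_force()
    ex=np.array([np.cos(L[2]),np.sin(L[2]),0])
    rad=f@(ex*np.sin(b)+[0,0,np.cos(b)]);tan=f@(ex*np.cos(b)-np.array([0,0,np.sin(b)]))
    print(round(b,3),h,f.round(1),"rad %.1f tan %.1f"%(rad,tan),round(ctrl.current_grip_width()*91,1),round(ctrl.current_t(),2));return h
E
python3 - <<'E'
from pull import *
for b,T in((-.39,.4),(-.45,.8),(-.50,.8),(-.54,.7)):seg2(b,T)
E
```

```text
-0.39 False [4.2 1.8 2.6] rad 0.8 tan 4.9 12.4 21.0
-0.45 False [ 6.6  3.2 -1.3] rad -4.0 tan 5.3 12.4 21.66
-0.5 False [ 9.   3.  -2.4] rad -6.4 tan 6.7 11.9 22.23
-0.54 False [ 9.8  2.5 -3.4] rad -7.9 tan 6.6 12.3 22.73
```

Run:
```python
from pull import *
for b in(-.56,-.58,-.60,-.62):
    seg2(b,.5)
    if ctrl.current_contact_force()[0]>20:break
im=ctrl.read_camera("top");cv2.imwrite("pics/t6.png",cv2.resize(im[150:260,220:360],None,fx=5,fy=5,interpolation=cv2.INTER_CUBIC))
```

```text
-0.56 False [11.3  2.4 -3.4] rad -8.9 tan 7.7 12.2 23.05
-0.58 False [10.9  2.2 -4.5] rad -9.7 tan 6.6 12.5 23.38
-0.6 False [15.7  4.9 -1.6] rad -10.1 tan 12.0 12.1 23.7
-0.62 False [19.4  5.8  4. ] rad -7.9 tan 18.0 11.9 23.98
```

View pics/t6.png

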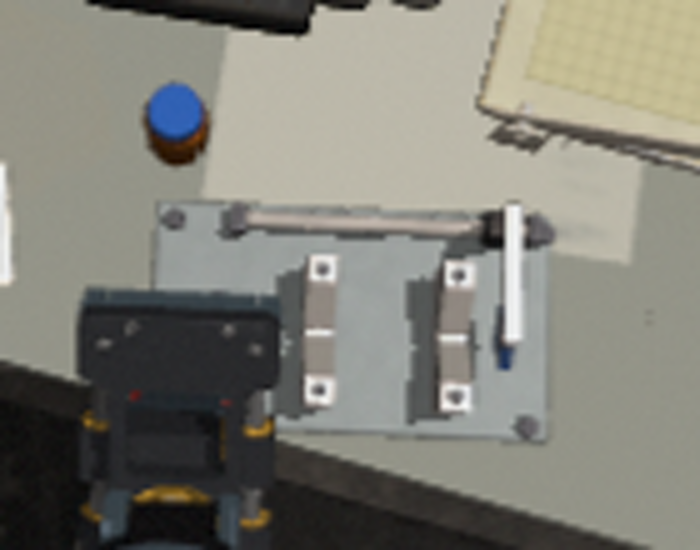

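Run:
```python
from pull import *
for b,T in((-.55,.7),(-.47,.9),(-.38,.9),(-.28,.9),(-.17,.8),(-.05,.8),(.07,.8),(.19,.8),(.31,.8),(.42,.8),(.50,.8),(.55,.5)):seg2(b,T)
```

```text
-0.55 False [10.8  2.4 -4.7] rad -9.6 tan 6.7 12.0 24.78
-0.47 False [ 6.6  2.1 -1.2] rad -4.0 tan 5.3 11.9 25.62
-0.38 False [5.1 1.7 0.9] rad -1.1 tan 5.0 11.9 26.54
-0.28 False [1.1 2.3 5.5] rad 5.0 tan 2.6 12.3 27.53
-0.17 False [1.5 0.6 4.9] rad 4.6 tan 2.3 12.1 28.46
-0.05 False [ 2.  -1.1  2.9] rad 2.8 tan 2.2 12.4 29.37
0.07 False [ 1.   0.7 -1.2] rad -1.1 tan 1.1 12.4 30.27
0.19 False [ 0.1 -0.9 -3.4] rad -3.4 tan 0.8 12.1 31.17
0.31 False [-0.9 -1.3 -5. ] rad -5.0 tan 0.7 12.3 32.09
0.42 False [-1.4 -1.  -6.7] rad -6.7 tan 1.4 12.6 33.03
0.5 False [-3.1 -1.9 -6.5] rad -7.2 tan 0.5 12.6 33.84
0.55 False [-10.9  -2.6   2.3] rad -3.7 tan -10.5 12.5 34.41
```

Run:
```python
from pull import *
ctrl.command_gripper(.33);print(ctrl.current_contact_force().round(1),ctrl.current_t())
c=ctrl.current_tool_pos();R=ctrl.current_eef_rot()
ctrl.move_l(c-.06*R[:,1],.15,contact_N=8)
P=np.load("fit.npy");x,y,a=P[3:]
ex=np.array([np.cos(a),np.sin(a),0]);d=np.array([0,0,-1.]);Rl=np.c_[ex,d,np.cross(ex,d)]
ctrl.goto([x,y,.135-O],Rl)
ctrl.command_gripper(.6)
im=ctrl.read_camera("scene");print(ctrl.current_t(),ctrl.current_tool_pos())
cv2.imwrite("pics/s7.png",cv2.resize(im[90:250,150:350],None,fx=4,fy=3.7,interpolation=cv2.INTER_CUBIC))
```

```text
[ 0.1 -0.3  0.1] 34.8917
36.7667 [ 0.60522025 -0.01633174  0.09722858]
```

View pics/s7.png

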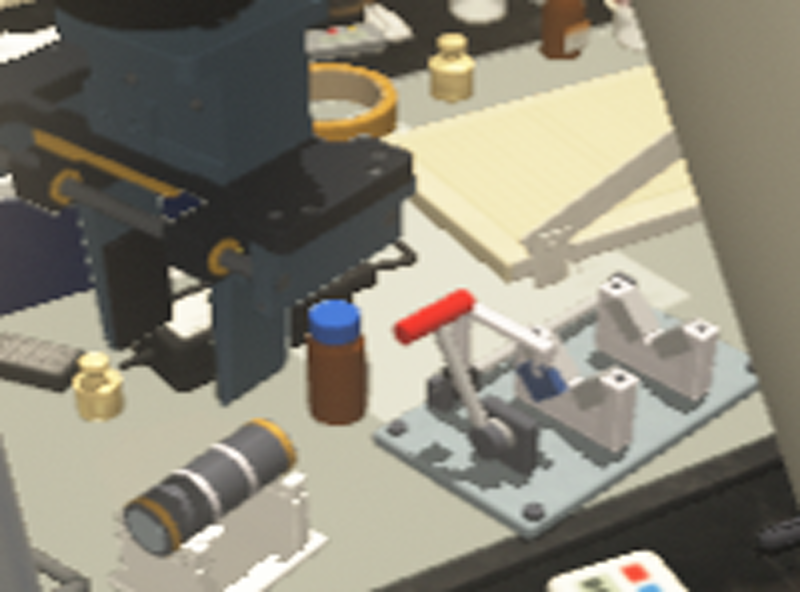

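Lever bar at (435,315) and wiper (545,375) are back at rest; the open fingers (135,330 and 250,390) straddle the barrel's line. Descending.

Run:
```python
from pull import *
P=np.load("fit.npy");x,y,a=P[3:]
hit=ctrl.move_l([x,y,.041-O],.1,contact_N=6);print(hit,ctrl.current_tool_pos(),ctrl.current_contact_force().round(1))
if not hit:
    ctrl.command_gripper(0);print("w",ctrl.current_grip_width()*91,ctrl.current_contact_force().round(1),ctrl.current_wrist_torque().round(2),ctrl.current_tool_pos(),ctrl.current_t())
```

```text
False [ 0.60567419 -0.0163077   0.00388342] [-0.3  0.6  0.4]
w 29.551307851463942 [-1.2 -0.   2. ] [-0.06  0.04 -0.05] [ 0.60527509 -0.01626517  0.00348157] 38.3667
```

Run:
```python
from pull import *
c=ctrl.current_tool_pos()
ctrl.move_l(c+[0,0,.10],.12);print(ctrl.current_contact_force().round(2),ctrl.current_grip_width()*91)
a=L[2];ex=np.array([np.cos(a),np.sin(a),0]);d=np.array([0,0,-1.]);R=np.c_[ex,d,np.cross(ex,d)]
x0,y0=L[0]-.0017,L[1]
zs=.063-.019-O   # reported TCP z when seated
ctrl.move_l([x0,y0,zs+.08],.18,ori=R)
print(ctrl.current_t(),ctrl.current_contact_force().round(2))
ctrl.move_l([x0,y0,zs+.015],.1)
f0=ctrl.current_contact_force();print(ctrl.current_t(),f0.round(2),ctrl.current_wrist_torque().round(3))
im=ctrl.read_camera("scene");cv2.imwrite("pics/s8.png",cv2.resize(im[90:250,150:350],None,fx=4,fy=3.7,interpolation=cv2.INTER_CUBIC))
im=ctrl.read_camera("top");cv2.imwrite("pics/t8.png",cv2.resize(im[140:260,220:370],None,fx=5,fy=5,interpolation=cv2.INTER_CUBIC))
```

```text
[ 0.39 -0.51 -1.77] 29.232337130943417
40.7667 [ 0.74  0.07 -1.42]
41.5667 [-0.48 -0.92 -2.33] [-0.006 -0.117  0.02 ]
```

View pics/s8.png

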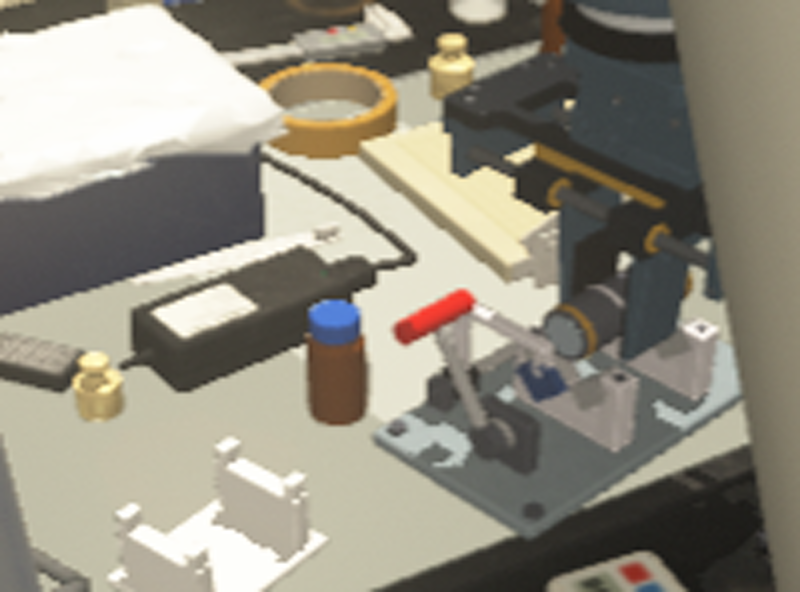

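View pics/t8.png

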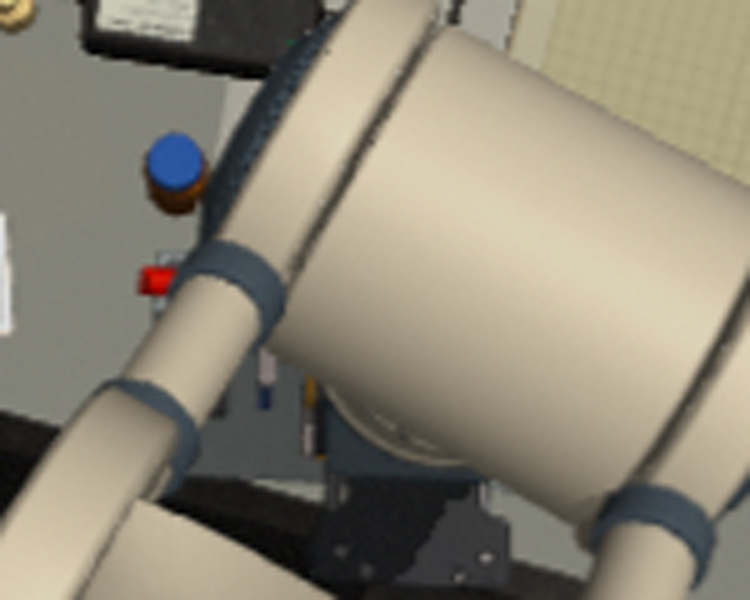

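The barrel (end at (570,330)) is above the V, clear of the blue wiper (540,380). Lowering by touch.

Run:
```python
from pull import *
x0,y0=L[0]-.0017,L[1];zs=.063-.019-O
h=ctrl.move_l([x0,y0,zs-.004],.02,contact_N=4)
print(h,ctrl.current_tool_pos(),zs,ctrl.current_contact_force().round(2),ctrl.current_wrist_torque().round(3),ctrl.current_t())
```

```text
True [ 0.55259261 -0.2367188   0.0063913 ] 0.0063 [-1.83 -0.47  3.22] [-0.118  0.023 -0.098] 42.375
```

Run:
```python
from pull import *
f0=np.array([-.2,-.5,-2.0])
t=np.array([L[0]-.0017,L[1],ctrl.current_tool_pos()[2]])
for i in range(10):
    F=ctrl.current_contact_force()-f0
    e=15-F[2]
    if abs(e)<1.5 and abs(F[0])<1.5:break
    t=t+[np.clip(F[0]*.00003,-.0003,.0003),0,-np.clip(e*.00003,-.0004,.0004)]
    ctrl.move_l(t,.004);ctrl.sleep(.15)
    print((t*1000).round(2),(ctrl.current_tool_pos()*1000).round(2),(ctrl.current_contact_force()-f0).round(2),ctrl.current_wrist_torque().round(2),round(ctrl.current_t(),2))
```

```text
[ 552.97 -236.8     6.1 ] [ 552.56 -236.71    6.32] [-3.74  2.21 12.66] [ 0.21  0.69 -0.06] 42.84
[ 552.85 -236.8     6.03] [ 552.53 -236.71    6.29] [-3.72  2.21 11.99] [ 0.24  0.64 -0.06] 43.24
[ 552.74 -236.8     5.94] [ 552.56 -236.72    6.31] [-4.84  2.27 13.57] [ 0.3   0.54 -0.08] 43.64
[ 552.6  -236.8     5.89] [ 552.59 -236.76    6.31] [-3.14  2.06 14.61] [ 0.37  0.45 -0.07] 44.04
[ 552.5  -236.8     5.88] [ 552.58 -236.72    6.31] [-2.44  2.76 13.41] [ 0.35  0.39 -0.09] 44.44
[ 552.43 -236.8     5.84] [ 552.57 -236.74    6.28] [-2.04  2.68 13.71] [ 0.4   0.33 -0.15] 44.84
[ 552.37 -236.8     5.8 ] [ 552.54 -236.74    6.27] [-2.15  3.99 13.99] [ 0.53  0.23 -0.09] 45.24
[ 552.3  -236.8     5.77] [ 552.6  -236.74    6.3 ] [-2.59  2.72 15.89] [ 0.45  0.24 -0.04] 45.64
[ 552.23 -236.8     5.79] [ 552.59 -236.72    6.3 ] [-0.69  2.96 14.04] [ 0.49  0.16 -0.08] 46.04
```

Run:
```python
from pull import *
f0=np.array([-.2,-.5,-2.0])
t=np.array([.55222,L[1]+.00015,.00578])
ctrl.move_l(t,.004)
for i in range(4):
    ctrl.sleep(.3);print((ctrl.current_tool_pos()*1000).round(2),(ctrl.current_contact_force()-f0).round(2),ctrl.current_wrist_torque().round(2),ctrl.current_grip_width()*91,round(ctrl.current_t(),2))
im=ctrl.read_camera("scene");cv2.imwrite("pics/s9.png",cv2.resize(im[90:250,150:350],None,fx=4,fy=3.7,interpolation=cv2.INTER_CUBIC))
```

```text
[ 552.61 -236.74    6.32] [-2.19  2.27 13.26] [ 0.35  0.2  -0.08] 29.2469110112371 46.59
[ 552.61 -236.71    6.31] [-3.16  2.41 13.59] [ 0.3   0.19 -0.16] 29.4155662549734 46.89
[ 552.62 -236.74    6.31] [-2.04  1.74 12.28] [ 0.29  0.24 -0.11] 29.244978572980756 47.19
[ 552.6  -236.74    6.3 ] [-2.01  2.55 12.83] [ 0.29  0.24 -0.1 ] 29.570932982704417 47.49
```

View pics/s9.png

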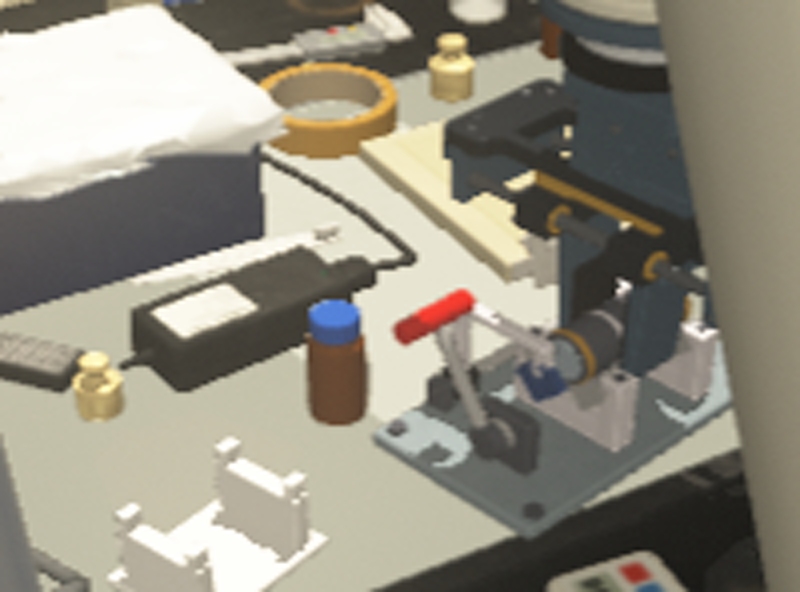

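The barrel lies in the V (end at (572,357), clear of the blue wiper), and the vial, weight and timer are where they were. The push is steady at about 13 N, so I'm handing in.

```bash
python3 -c "
from bench import ctrl
print(ctrl.current_t(),ctrl.current_contact_force());ctrl.sign_off()"
```

```text
47.5417 [-1.52791665  2.34176175 11.84267681]
the job is handed in; nothing more can be done
```

I wiped the V-block first, then seated the lens barrel in it. I handed the job in at 47.5 s, still holding the barrel pressed down.

**Wipe:** I pinched the red bar and pulled it to its end stop. The force along the pull rose from about 7 to 18 N there, and the top camera showed the wiper at the far end. I eased it back over about 10 s until it pressed on its rest stop, then let go. The next picture showed the lever and wiper at rest.

**Barrel:** It now lies in the middle of the V, pressed down with about 13–14 N. It stopped within 0.1 mm of the expected seated height. The sideways force is about 1–3 N, leaning slightly to the far side, so both faces carry load.

**Bystanders:** The last picture shows the vial, the weight and the visible part of the timer where they stood.

**Checks that disagreed:**
- **Tool position:** The fingertips really end about 38 mm short of the reported tool position. My first pinch at the bar closed on nothing because of this. I measured the offset in the images, confirmed it by touching the bar, and corrected for it.
- **Fixture position:** It lies about 2 mm nearer the robot than the camera fit said. This gave up to about 33 N at the wrist partway through the pull, until I adjusted the arc.
- **Left over at the end:** About 2–3 N along the groove and 0.3 N m at the wrist remained. I did not remove these, and I could not tell how evenly the two saddles share the load.

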